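Complete the chromatograph service kit

ROBOT

A 6-joint arm with a two-finger parallel gripper is mounted at the origin on the work surface. World frame = base frame: x ahead of the robot, y to its left, z up, the work surface at z = 0. Lengths are in m, angles in rad, forces in N, time in s.
With the tool pointing down it reaches from about 0.3 to 1 m from the base axis. Payload 5.1 kg.
Tool frame: the origin (TCP) lies on the centre line of the jaws, within the pads' length; the fingertips stand 17 mm ahead of it and the grasp point (between the pads) lies 2 mm behind it; z points along the fingers, y is the line along which they close (so a half turn about z gives the same grasp; the last joint's range is limited). The gripper opens to 95 mm and grips with 3 to 60 N. Pads are 20 mm wide; open, the fingers measure 119 mm over their backs; the gripper's body (75 mm by 180 mm) begins 59 mm behind the grasp point.
Start: joints at [1.218, 0.124, 1.65, -0, 1.367, -0.083], TCP at [0.173, 0.626, 0.232] pointing down, gripper open.
Joint ranges: [-2.61, 2.61], [-1.02, 2.33], [0.03, 2.71], [-1.35, 4.49], [0.32, 2.68], [-2.91, 2.91]. Speed limits (rad/s): [2.57, 2.57, 3.14, 3.14, 3.14, 3.14].

INTERFACE

Orientations are given as a unit quaternion [x, y, z, w].
In Python, from cell import manip gives the robot as it stands.
- The arm moves only by the tool step_arm, never from a script. Its argument "moves" is text: rows parted by semicolons, each of 4 numbers parted by spaces: the shift along the tool's x, y, z in m, then the turn about the tool's z in rad. A call has 1 to 5 rows; each row is the pose to reach, as a shift and turn from the pose commanded when the call began, along the tool's axes at that moment; what a row does not reach only later rows make up. A row lasts 1/12 s, in which the tool goes at most 41.7 mm and 7.16 degrees, less where a joint would pass 70% of its speed; a pose out of reach is approached as far as the arm can. A call with a gripper value outside its range is refused whole. "hand" is the finger opening in m, from 0 to 0.0951, set as the call begins (left out, the last holds). The fingers move at their own pace and stop on an object; "newtons" is the grip in N (left out, the last holds). Time passes only in rows, so rows that repeat a pose let the fingers close. It gives the time, the measured TCP pose, the force, the opening and the grip force at its end, in the units of the state.
- manip.read_state(): the state, without advancing time (a new reading comes with each control period).
- manip.snapshot(name): name is "scene" or "top" or "wrist"; returns a dict with "frame" (384x512x3 uint8, red, green, blue), "z_map" (384x512 float32, m along the optical axis (not along the pixel's ray), 0 where there is no reading), "K" (3x3 intrinsics, pixels), "rvec" (rotation vector, rad) and "tvec" (3), from world to camera coordinates, as OpenCV has them. Camera axes: x right, y down, z forward; pixel columns grow to the right and rows downward; lengths in m; the calibration is good to about 2 mm. A picture is of the moment at which its call begins.
- manip.hand_in(): hands the job in; it is judged then, once.
The state is a dict: "t": time; "joints": joint angles; "qd": joint speeds; "tau": joint torques, N m; "ee_pos": TCP position; "orientation": TCP orientation; "ft_force": force on the tool from outside, world axes, zero at the start; "moment": the same for the moment, N m; "finger_gap": finger opening in m; "grip_force": force on a finger pad.
Only numpy, scipy, OpenCV 4.12 (cv2) and the standard library are available. Lean on these libraries where they do the work, as an engineer would, in place of code of your own. Each camera call takes 0.05 s, during which the arm holds its last target. There are 200 camera calls.

TASK

Fill up the three-compartment service kit tray so that it holds exactly one angle bracket, one pump-head cover and one guard column, one part to a compartment, each lying flat on the compartment's floor the same way up as it lies on the bench. One compartment is already filled, so skip the duplicate of that part and add one of each of the two missing types to the empty compartments. Leave the left-over parts and everything else on the bench where they are.

Things in the scene. Friction and masses are not known exactly. Their poses are not given: they have to be found in the camera images.
- tray: Grey kit tray, fixed to the bench, 98 (x) x 286 (y) x 12 mm high, three equal compartments in a row along its y at -94, 0 and +94 mm, walls 4 mm thick. Origin: centre of its underside at bench level, z up. Any one of the six parts may be the one that is already in the tray at the start (in one compartment, at any yaw); the other five are on the bench.
- pocket_a: One of the tray's three compartments, 90 x 90 mm inside, dark liner, 12 mm high walls. Origin: centre of the compartment at bench level; sides parallel to its x and y, z up. The floor is at bench level within 1 mm. Which compartment (end or middle) carries this name varies. Any of the three may be the one already filled.
- pocket_b: One of the tray's three compartments, 90 x 90 mm inside, dark liner, 12 mm high walls. Origin: centre of the compartment at bench level; sides parallel to its x and y, z up. The floor is at bench level within 1 mm. Which compartment (end or middle) carries this name varies. Any of the three may be the one already filled.
- pocket_c: One of the tray's three compartments, 90 x 90 mm inside, dark liner, 12 mm high walls. Origin: centre of the compartment at bench level; sides parallel to its x and y, z up. The floor is at bench level within 1 mm. Which compartment (end or middle) carries this name varies. Any of the three may be the one already filled.
- bracket_a: Aluminium angle bracket: base plate 60 x 44 x 6 mm, and along one long edge an upright plate 60 mm wide, 8 mm thick, top 38 mm above the bench. Origin: centre of the base's underside. x along the 60 mm width, z up; the upright plate spans y = -22 to -14 mm. About 90 g. Stands on its base. Brackets a and b are alike.
- bracket_b: Aluminium angle bracket: base plate 60 x 44 x 6 mm, and along one long edge an upright plate 60 mm wide, 8 mm thick, top 38 mm above the bench. Origin: centre of the base's underside. x along the 60 mm width, z up; the upright plate spans y = -22 to -14 mm. About 90 g. Stands on its base. Brackets a and b are alike.
- cover_a: Bare steel pump-head cover: a round flange 56 mm across and 6 mm thick with a central boss 30 mm across, its top 26 mm above the bench. Origin: centre of the flange's underside, z up through the boss. About 150 g. Lies on its flange, boss up. There are two alike covers, a and b.
- cover_b: Bare steel pump-head cover: a round flange 56 mm across and 6 mm thick with a central boss 30 mm across, its top 26 mm above the bench. Origin: centre of the flange's underside, z up through the boss. About 150 g. Lies on its flange, boss up. There are two alike covers, a and b.
- column_a: Bare steel guard column: a tube 14 mm across and 42 mm long between two hexagonal end fittings 18 mm across flats and 14 mm long; 70 mm long in all. Origin: its middle, on its axis, 9 mm above the surface it lies on. x runs along its length. About 100 g. Lies on flats of its end fittings. There are two alike columns, a and b.
- column_b: Bare steel guard column: a tube 14 mm across and 42 mm long between two hexagonal end fittings 18 mm across flats and 14 mm long; 70 mm long in all. Origin: its middle, on its axis, 9 mm above the surface it lies on. x runs along its length. About 100 g. Lies on flats of its end fittings. There are two alike columns, a and b.
- jar: Bystander: amber glass jar with black cap, 52 mm across, 85 mm tall. Origin: centre of its underside.
- wrench: Bystander: steel wrench 160 mm long lying on the bench. Origin: on its underside near mid-length, x along it.
- beaker: Bystander: clear beaker 60 mm across, 75 mm tall. Origin: centre of its underside.
Things that resemble listed ones, but are neither listed nor needed, are in the scene too. What is shaped like the bracket_a but blue or purple is not meant.

How it is judged:
By the outcome, as a careful person would: the job done as asked, in the order asked, and still so for the second after the job is handed in, with the robot touching nothing.
It also fails if it takes over 58 s, if anything falls off the work surface, if the arm or the gripper's body presses on something with over 40 N, if the wrist force passes 120 N, or if a joint passes its speed limit or range.

## Working session

There is one attempt and no reset: what is moved stays moved. The work goes in short steps, Python scripts to look and compute and a tool call to move; the robot and the scene stay as the last step left them, time stands still between calls to the robot, and variables do not carry over. Pictures are saved under pics/ and viewed, at most 10 in all, crops included, and the job is handed in when it is done.

Besides the shell and the picture viewer there is one more tool, called after "Emit:" by a JSON object that holds its "api" and its "payload", one argument or row to a line. step_arm: Moves the arm, as the interface text tells. Its arguments: {"type":"object","properties":{"moves":{"type":"string"},"hand":{"type":"number"},"newtons":{"type":"number"}},"required":["moves"]}

```bash
mkdir -p pics; ls; cat > h.py <<'E'
import numpy as np, cv2
from cell import manip
def cam(n):
    s=manip.snapshot(n); R=cv2.Rodrigues(np.array(s["rvec"],float))[0]; return s,R,np.array(s["tvec"],float).ravel(),np.array(s["K"])
def world_map(s,R,t,K):
    z=s["z_map"]; v,u=np.mgrid[:z.shape[0],:z.shape[1]]
    P=np.stack([(u-K[0,2])/K[0,0]*z,(v-K[1,2])/K[1,1]*z,z],-1)
    return (P-t)@R
def ray(u,v,h,R,t,K):
    c=-R.T@t; d=R.T@np.linalg.inv(K)@np.array([u,v,1.]); return c+d*(h-c[2])/d[2]
def save(s,name,box=None,k=1):
    f=s["frame"]
    if box: f=f[box[1]:box[3],box[0]:box[2]]
    cv2.imwrite("pics/"+name,cv2.resize(f[...,::-1],None,fx=k,fy=k,interpolation=cv2.INTER_CUBIC))
E
python3 - <<'E'
from h import *
s,R,t,K=cam("top"); save(s,"top0.png",None,1.5); np.savez("top0.npz",**s)
print(manip.read_state()["ee_pos"],manip.read_state()["orientation"],-R.T@t,K)
for u,v in [(0,0),(511,0),(0,383),(511,383)]: print(ray(u,v,0,R,t,K))
E
```

```text
pics
[0.17308349 0.62590213 0.23042394] [ 1.34481966e-01  9.90915510e-01 -1.00434724e-03 -2.08719487e-04] [0.35369455 0.00646355 1.3385958 ] [[357.754888     0.         257.05771014]
 [  0.         357.754888   187.81620726]
 [  0.           0.           1.        ]]
[1.41299176 1.08516035 0.        ]
[ 1.44368177 -1.08561231  0.        ]
[-0.07316706  0.87152891  0.        ]
[-0.06650127 -0.88902397  0.        ]
```

View pics/top0.png

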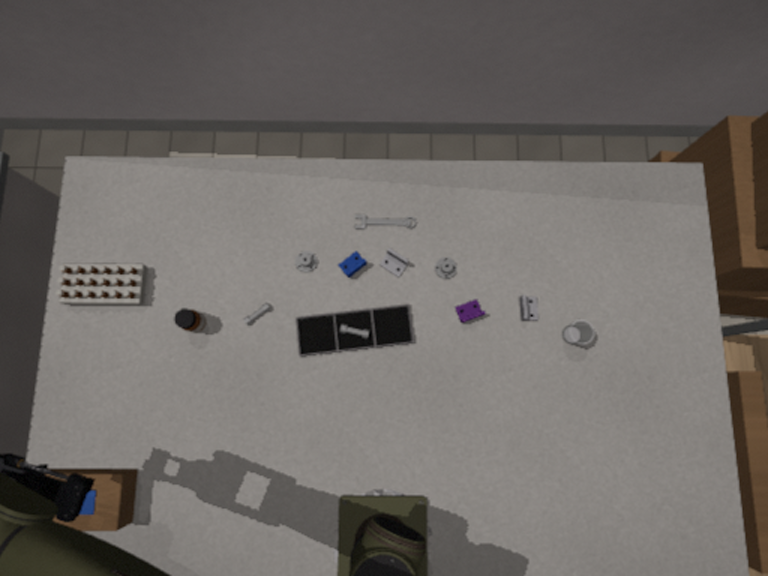

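The top view shows the tray with a column in its middle compartment at (354,331). The end compartments, left (317,335) and right (391,326), are empty, so a bracket and a cover are needed.

Candidates, in 1.5x pixels:
- **Brackets:** aluminium ones at (394,262) and (530,308). The blue one at (352,264) and the purple one at (470,311) are lookalikes and excluded.
- **Covers:** (306,261) and (446,267).

I'd pick the isolated bracket at (530,308) and the cover at (446,267), and will check both in one close crop.

```bash
python3 - <<'E'
from h import *
s=dict(np.load("top0.npz")); R=cv2.Rodrigues(s["rvec"])[0]; t=s["tvec"].ravel(); K=s["K"]
save(s,"crop0.png",(190,140,410,245),3.6)
W=world_map(s,R,t,K); z=W[...,2]
print("bench z",np.median(z[200:240,290:330]))
m=((z>0.012)&(z<0.1)); m[:140]=0;m[245:]=0;m[:,:110]=0;m[:,410:]=0
n,l,st,c=cv2.connectedComponentsWithStats(m.astype(np.uint8))
for i in range(1,n):
    if st[i,4]<5: continue
    p=W[l==i]; print((c[i]*1.5).round(),st[i,4],p.mean(0).round(3),p[:,2].max().round(3),s["frame"][l==i].mean(0).round())
# tray: dark liner
f=s["frame"]; d=((f.max(2)<45)).astype(np.uint8); d[:195]=0;d[245:]=0;d[:,:190]=0;d[:,285:]=0
n,l,st,c=cv2.connectedComponentsWithStats(d)
for i in range(1,n):
    if st[i,4]<60: continue
    r=cv2.minAreaRect(np.argwhere(l==i)[:,::-1].astype(np.float32)); print("pocket",st[i,4],ray(*r[0],0,R,t,K).round(4),r)
    q=np.array([ray(*p,0,R,t,K) for p in cv2.boxPoints(r)]); print(q.round(3)[:,:2].tolist())
E
```

```text
bench z 9.133559616379399e-06
[398. 255.] 54 [ 0.677 -0.034  0.033] 0.048 [118. 116. 117.]
[305. 259.] 54 [0.667 0.198 0.025] 0.031 [115. 114. 113.]
[356. 267.] 56 [0.646 0.069 0.033] 0.045 [34. 53. 99.]
[446. 265.] 54 [ 0.654 -0.156  0.024] 0.031 [113. 112. 111.]
[524. 307.] 63 [ 0.549 -0.345  0.032] 0.041 [108. 106. 108.]
[256. 313.] 60 [0.531 0.315 0.016] 0.024 [117. 115. 115.]
[190. 319.] 249 [0.508 0.46  0.068] 0.09 [46. 40. 37.]
[370. 309.] 8 [0.543 0.033 0.015] 0.018 [94. 91. 90.]
[390. 306.] 5 [ 0.551 -0.015  0.015] 0.021 [98. 95. 93.]
[473. 315.] 44 [ 0.526 -0.219  0.035] 0.043 [79. 44. 95.]
[331. 313.] 6 [0.533 0.132 0.014] 0.014 [104. 101.  99.]
[305. 316.] 7 [0.525 0.195 0.015] 0.018 [105. 102. 100.]
[580. 331.] 222 [ 0.487 -0.472  0.052] 0.078 [113. 111. 110.]
[354. 330.] 66 [0.49  0.072 0.016] 0.023 [105. 103. 103.]
[337. 342.] 7 [0.46  0.115 0.014] 0.016 [66. 64. 64.]
[372. 345.] 9 [0.454 0.027 0.014] 0.016 [76. 72. 72.]
[311. 353.] 5 [0.434 0.178 0.014] 0.017 [70. 67. 67.]
pocket 529 [ 0.5049 -0.0194  0.    ] ((260.91461181640625, 216.73170471191406), (23.08019256591797, 22.859329223632812), 83.6598129272461)
[[0.543, 0.028], [0.553, -0.057], [0.467, -0.067], [0.457, 0.018]]
pocket 430 [0.4933 0.0743 0.    ] ((235.90243530273438, 219.6219482421875), (23.08019256591797, 23.08019256591797), 83.6598129272461)
[[0.531, 0.123], [0.542, 0.037], [0.456, 0.026], [0.446, 0.111]]
pocket 533 [0.481  0.1682 0.    ] ((210.68899536132812, 222.70120239257812), (22.96976089477539, 23.301055908203125), 83.6598129272461)
[[0.519, 0.218], [0.529, 0.131], [0.444, 0.119], [0.434, 0.205]]
```

View pics/crop0.png

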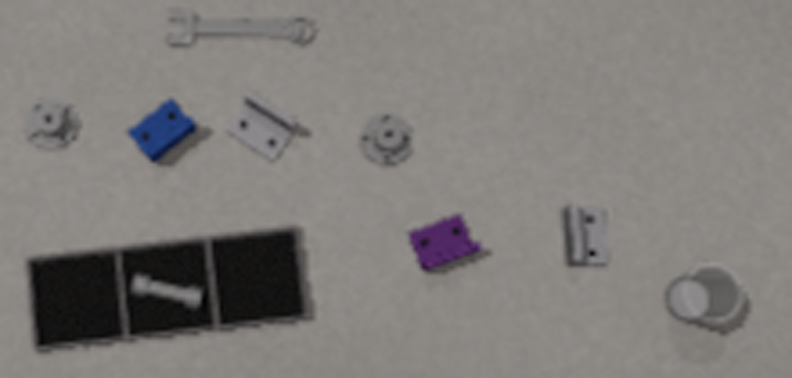

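The crop confirms the types: bare brackets at crop (265,128) and (587,237), round bossed covers at (52,124) and (388,139), and blue and purple decoys. The left cover (0.667, 0.198) and the near bracket (0.677, -0.034) are each close to an empty pocket and have clear grasp space, so I'll use those instead. I'll move towards the cover first.

Emit:
{"api": "step_arm", "payload": {
  "moves": "-0.036 -0.017 0 0; -0.072 -0.034 0 0; -0.108 -0.051 0 0; -0.144 -0.069 0 0; -0.18 -0.086 0 0",
  "hand": 0.06,
  "newtons": 30
}}

```text
t: 0.47
ee_pos: [0.3245, 0.4939, 0.2309]
orientation: [0.134, 0.991, -0.001, -0.0]
ft_force: [0.7, 0.4, 0.3]
finger_gap: 0.0672
grip_force: 0.0
```

Emit:
{"api": "step_arm", "payload": {
  "moves": "-0.036 -0.017 0 0; -0.072 -0.034 0 0; -0.108 -0.051 0 0; -0.144 -0.069 0 0; -0.18 -0.086 0 0"
}}

```text
t: 0.88
ee_pos: [0.4752, 0.3629, 0.231]
orientation: [0.135, 0.991, -0.0, -0.0]
ft_force: [0.2, 1.0, 0.3]
finger_gap: 0.0599
grip_force: 0.0
```

Emit:
{"api": "step_arm", "payload": {
  "moves": "-0.036 -0.017 0 0; -0.072 -0.034 0 0; -0.108 -0.051 0 0; -0.144 -0.069 0 0; -0.18 -0.086 0 0"
}}

```text
t: 1.3
ee_pos: [0.6258, 0.2321, 0.2308]
orientation: [0.135, 0.991, -0.0, -0.001]
ft_force: [0.6, -0.0, 0.5]
finger_gap: 0.0602
grip_force: 0.0
```

```bash
cat >> h.py <<'E'
def tool(dw,st):
    from scipy.spatial.transform import Rotation as Ro
    return Ro.from_quat(st["orientation"]).as_matrix().T@np.array(dw)
E
python3 - <<'E'
from h import *
s,R,t,K=cam("wrist"); st=manip.read_state(); save(s,"w1.png",None,1.2); np.savez("w1.npz",**s)
print(st["ee_pos"],-R.T@t)
W=world_map(s,R,t,K); z=W[...,2]; print("bench",np.median(z))
for lo,hi in [(0.023,0.03),(0.018,0.05),(0.003,0.010)]:
    m=((z>lo)&(z<hi)).astype(np.uint8); n,l,sx,c=cv2.connectedComponentsWithStats(m)
    for i in range(1,n):
        if sx[i,4]<150: continue
        p=W[l==i]; r=cv2.minAreaRect(p[:,:2].astype(np.float32)); print(lo,c[i].round(),sx[i,4],np.round(r[0],4),np.round(r[1],4),round(r[2],1),p[:,2].mean().round(4))
E
```

```text
[0.63042787 0.22704023 0.23049881] [0.55912219 0.25327689 0.38485166]
bench 0.001997355892876062
0.023 [242. 210.] 526 [0.667  0.2035] [0.0285 0.0292] 74.5 0.027
0.018 [452.  10.] 587 [0.5261 0.4579] [0.0385 0.0095] 49.4 0.0342
0.018 [331.  34.] 154 [0.5138 0.3421] [0.0127 0.0142] 37.3 0.0191
0.018 [242. 209.] 553 [0.667  0.2035] [0.0285 0.0292] 74.5 0.0267
0.018 [132. 216.] 359 [0.6415 0.0816] [0.0086 0.0421] 39.7 0.0352
0.003 [129.  41.] 353 [0.4685 0.1357] [0.0555 0.1126] 58.9 0.0064
0.003 [55. 79.] 514 [0.474  0.0502] [0.0626 0.1254] 52.4 0.0065
0.003 [243. 202.] 1051 [0.6673 0.2036] [0.0546 0.0552] 80.8 0.007
0.003 [153. 222.] 1131 [0.6612 0.0863] [0.0433 0.0601] 39.9 0.007
0.003 [ 52. 234.] 287 [ 0.639  -0.0309] [0.0205 0.0419] 14.0 0.0067
```

View pics/w1.png

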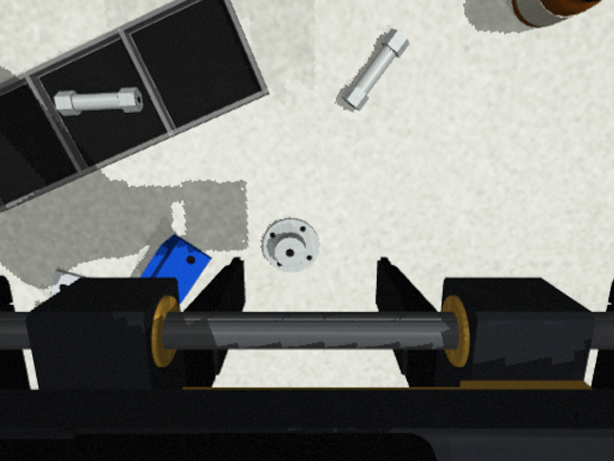

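The wrist view shows the cover at (290,245) under the jaws and the blue decoy at (175,262). The flange measures about 55 mm and the boss about 29 mm, both centred at (0.667, 0.2035), so the sizes fit. Next I'll move above it and part-way down.

Emit:
{"api": "step_arm", "payload": {
  "moves": "-0.02 -0.006 0.03 0; -0.0415 -0.013 0.06 0; -0.0415 -0.013 0.095 0; -0.0415 -0.013 0.13 0; -0.0415 -0.013 0.13 0"
}}

```text
t: 1.77
ee_pos: [0.6556, 0.2085, 0.0913]
orientation: [0.135, 0.991, -0.003, -0.008]
ft_force: [-1.5, 0.4, -2.1]
finger_gap: 0.0601
grip_force: 0.0
```

Emit:
{"api": "step_arm", "payload": {
  "moves": "0 0 0 0; 0 0 0 0"
}}

```text
t: 1.93
ee_pos: [0.6622, 0.2107, 0.1034]
orientation: [0.134, 0.991, 0.0, 0.001]
ft_force: [0.3, -0.0, 0.7]
finger_gap: 0.0598
grip_force: 0.0
```

Emit:
{"api": "step_arm", "payload": {
  "moves": "-0.0065 -0.0055 0.025 0; -0.0065 -0.0055 0.05 0; -0.0065 -0.0055 0.065 0; -0.0065 -0.0055 0.073 0; -0.0065 -0.0055 0.073 0"
}}

```text
t: 2.35
ee_pos: [0.6657, 0.2035, 0.0281]
orientation: [0.134, 0.991, -0.0, -0.001]
ft_force: [0.4, -0.6, -0.1]
finger_gap: 0.0599
grip_force: 0.0
```

Emit:
{"api": "step_arm", "payload": {
  "moves": "0 0 0 0; 0 0 0 0; 0 0 0 0"
}}

```text
t: 2.6
ee_pos: [0.6676, 0.2037, 0.0308]
orientation: [0.134, 0.991, 0.001, 0.001]
ft_force: [1.0, -0.6, 0.7]
finger_gap: 0.0599
grip_force: 0.0
```

Emit:
{"api": "step_arm", "payload": {
  "moves": "0 0 0.0035 0; 0 0 0.0035 0; 0 0 0.0035 0"
}}

```text
t: 2.85
ee_pos: [0.6663, 0.2033, 0.0252]
orientation: [0.134, 0.991, -0.0, -0.0]
ft_force: [-0.1, -0.0, 0.5]
finger_gap: 0.0601
grip_force: 0.0
```

Emit:
{"api": "step_arm", "payload": {
  "moves": "0 0 0 0; 0 0 0 0; 0 0 0 0; 0 0 0 0; 0 0 0 0",
  "hand": 0.015
}}

```text
t: 3.27
ee_pos: [0.6663, 0.2032, 0.0251]
orientation: [0.134, 0.991, -0.0, -0.0]
ft_force: [-0.3, -0.6, -0.2]
finger_gap: 0.0322
grip_force: 0.5
```

Emit:
{"api": "step_arm", "payload": {
  "moves": "0 0 0 0; 0 0 0 0; 0 0 0 0"
}}

```text
t: 3.52
ee_pos: [0.6663, 0.2031, 0.0252]
orientation: [0.134, 0.991, -0.0, -0.0]
ft_force: [-0.4, -0.9, 1.1]
finger_gap: 0.0294
grip_force: 30.0
```

Emit:
{"api": "step_arm", "payload": {
  "moves": "0 0 -0.02 0; 0 0 -0.045 0; 0 0 -0.065 0; 0 0 -0.07 0; 0 0 -0.07 0"
}}

```text
t: 3.93
ee_pos: [0.6677, 0.2037, 0.0975]
orientation: [0.134, 0.991, 0.001, 0.002]
ft_force: [0.7, 0.4, -1.3]
finger_gap: 0.0294
grip_force: 30.0
```

Emit:
{"api": "step_arm", "payload": {
  "moves": "0.03 -0.015 0 0; 0.066 -0.0325 0 0; 0.102 -0.05 0 0; 0.138 -0.068 0 0; 0.169 -0.083 0 0"
}}

```text
t: 4.35
ee_pos: [0.4773, 0.1675, 0.0921]
orientation: [0.135, 0.991, -0.001, -0.002]
ft_force: [1.0, 0.7, -0.1]
finger_gap: 0.0295
grip_force: 30.0
```

Emit:
{"api": "step_arm", "payload": {
  "moves": "0 0 0 0; 0 0 0 0; 0 0 0 0; 0 0 0 0"
}}

```text
t: 4.68
ee_pos: [0.4825, 0.1685, 0.0953]
orientation: [0.135, 0.991, 0.0, 0.0]
ft_force: [0.1, 0.2, -0.6]
finger_gap: 0.0293
grip_force: 30.0
```

```bash
python3 - <<'E'
from h import *
s,R,t,K=cam("wrist"); st=manip.read_state(); save(s,"w2.png",None,1.2)
print(st["ee_pos"],st["finger_gap"],st["grip_force"])
W=world_map(s,R,t,K); z=W[...,2]; f=s["frame"]
d=((f.max(2)<60)&(abs(z)<0.006)).astype(np.uint8); d=cv2.morphologyEx(d,cv2.MORPH_OPEN,np.ones((5,5)))
n,l,sx,c=cv2.connectedComponentsWithStats(d)
for i in range(1,n):
    if sx[i,4]<300: continue
    r=cv2.minAreaRect(W[l==i][:,:2].astype(np.float32)); print(c[i].round(),sx[i,4],np.round(r[0],4),np.round(r[1],3),round(r[2],1))
E
```

```text
[0.48272364 0.16852591 0.09540967] 0.02968163909546947 29.999646842479706
[256. 171.] 7280 [0.4813 0.1696] [0.088 0.088] 7.2
[138. 207.] 4703 [0.4757 0.0726] [0.053 0.086] 6.9
[ 43. 242.] 2151 [ 0.4714 -0.0049] [0.057 0.037] 75.3
[ 56. 306.] 2262 [ 0.5327 -0.0182] [0.062 0.033] 74.8
```

View pics/w2.png

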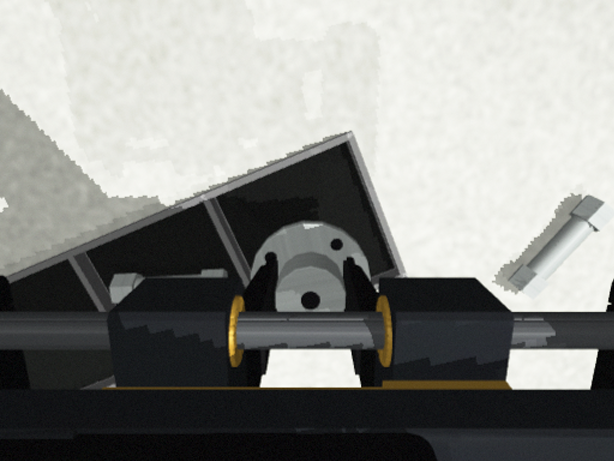

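The cover (310,270) is held level and above the left pocket, which measures 88 mm square and is centred within 2 mm of the TCP. I'll lower it now.

Emit:
{"api": "step_arm", "payload": {
  "moves": "0 0 0.02 0; 0 0 0.04 0; 0 0 0.055 0; 0 0 0.063 0; 0 0 0.063 0"
}}

```text
t: 5.15
ee_pos: [0.4806, 0.168, 0.0301]
orientation: [0.135, 0.991, -0.001, -0.002]
ft_force: [-0.6, 0.1, -1.3]
finger_gap: 0.0291
grip_force: 30.0
```

Emit:
{"api": "step_arm", "payload": {
  "moves": "0 0 0.002 0; 0 0 0.004 0; 0 0 0.006 0; 0 0 0.006 0; 0 0 0.006 0"
}}

```text
t: 5.57
ee_pos: [0.4817, 0.1684, 0.0267]
orientation: [0.134, 0.991, 0.0, 0.0]
ft_force: [0.5, -0.5, -2.5]
finger_gap: 0.0291
grip_force: 30.0
```

Emit:
{"api": "step_arm", "payload": {
  "moves": "0 0 0.0012 0; 0 0 0.0012 0; 0 0 0.0012 0"
}}

```text
t: 5.82
ee_pos: [0.4814, 0.1683, 0.0251]
orientation: [0.134, 0.991, 0.0, 0.0]
ft_force: [0.1, 0.4, -0.4]
finger_gap: 0.0293
grip_force: 30.0
```

Emit:
{"api": "step_arm", "payload": {
  "moves": "0 0 0 0; 0 0 0 0; 0 0 0 0; 0 0 0 0; 0 0 0 0",
  "hand": 0.05
}}

```text
t: 6.23
ee_pos: [0.4815, 0.1683, 0.0252]
orientation: [0.135, 0.991, 0.0, 0.0]
ft_force: [0.1, -0.3, 1.1]
finger_gap: 0.0491
grip_force: 0.0
```

Emit:
{"api": "step_arm", "payload": {
  "moves": "0 0 -0.02 0; 0 0 -0.055 0; 0 0 -0.09 0; 0 0 -0.125 0; 0 0 -0.15 0"
}}

```text
t: 6.65
ee_pos: [0.4823, 0.1685, 0.1786]
orientation: [0.134, 0.991, 0.001, 0.002]
ft_force: [1.7, -0.2, 0.9]
finger_gap: 0.05
grip_force: 0.0
```

Emit:
{"api": "step_arm", "payload": {
  "moves": "-0.032 -0.019 0 -0.116; -0.064 -0.038 0 -0.232; -0.096 -0.057 0 -0.348; -0.128 -0.076 0 -0.464; -0.16 -0.095 0 -0.58"
}}

```text
t: 7.07
ee_pos: [0.6112, 0.0327, 0.1751]
orientation: [-0.157, 0.988, 0.0, 0.0]
ft_force: [-0.0, -0.4, 0.2]
finger_gap: 0.0504
grip_force: 0.0
```

Emit:
{"api": "step_arm", "payload": {
  "moves": "-0.01 -0.02 0 -0.118; -0.02 -0.04 0 -0.236; -0.03 -0.06 0 -0.354; -0.042 -0.0855 0 -0.472; -0.042 -0.0855 0 -0.59"
}}

```text
t: 7.48
ee_pos: [0.6786, -0.038, 0.1747]
orientation: [-0.436, 0.9, -0.001, 0.0]
ft_force: [-0.5, -0.2, 0.3]
finger_gap: 0.0495
grip_force: 0.0
```

Emit:
{"api": "step_arm", "payload": {
  "moves": "0 0 0 0; 0 0 0 0; 0 0 0 0"
}}

```text
t: 7.73
ee_pos: [0.6758, -0.034, 0.1748]
orientation: [-0.434, 0.901, 0.0, -0.0]
ft_force: [-0.0, 0.0, -0.6]
finger_gap: 0.0499
grip_force: 0.0
```

```bash
python3 - <<'E'
from h import *
s,R,t,K=cam("wrist"); st=manip.read_state(); save(s,"w3.png",None,1.2); np.savez("w3.npz",**s)
print(st["ee_pos"],st["orientation"],st["joints"])
W=world_map(s,R,t,K); z=W[...,2]; print("bench",np.median(z))
for lo,hi in [(0.03,0.045),(0.003,0.010)]:
    m=((z>lo)&(z<hi)).astype(np.uint8); n,l,sx,c=cv2.connectedComponentsWithStats(m)
    for i in range(1,n):
        if sx[i,4]<150: continue
        p=W[l==i]; r=cv2.minAreaRect(p[:,:2].astype(np.float32)); print(lo,c[i].round(),sx[i,4],np.round(r[0],4),np.round(r[1],4),round(r[2],1),p[:,2].mean().round(4))
E
```

```text
[ 0.6758168  -0.03386704  0.17485839] [-4.34489022e-01  9.00677099e-01  1.71735859e-04 -1.50911390e-04] [-1.29415901e-01  2.20163415e-01  1.63838950e+00  1.27616949e-04
  1.28348030e+00 -2.59919019e+00]
bench 0.0019856641101251293
0.03 [258. 184.] 589 [ 0.6777 -0.0295] [0.06  0.008] 57.0 0.0388
0.003 [451.  65.] 715 [0.4786 0.0036] [0.1243 0.063 ] 52.2 0.0065
0.003 [196.  58.] 2026 [ 0.6537 -0.153 ] [0.0546 0.0554] 49.8 0.007
0.003 [420. 163.] 396 [0.5427 0.0701] [0.0012 0.261 ] 7.1 0.0065
0.003 [280. 175.] 2159 [ 0.6591 -0.0178] [0.0608 0.0363] 57.5 0.007
0.003 [490. 188.] 241 [0.5032 0.1231] [0.0538 0.0046] 10.6 0.0064
0.003 [507. 214.] 303 [0.5034 0.1585] [0.0414 0.0114] 60.1 0.0062
0.003 [171. 217.] 861 [ 0.7717 -0.0537] [0.0321 0.0472] 10.9 0.0079
0.003 [241. 300.] 483 [0.7747 0.0653] [0.0381 0.0359] 6.5 0.0085
```

View pics/w3.png

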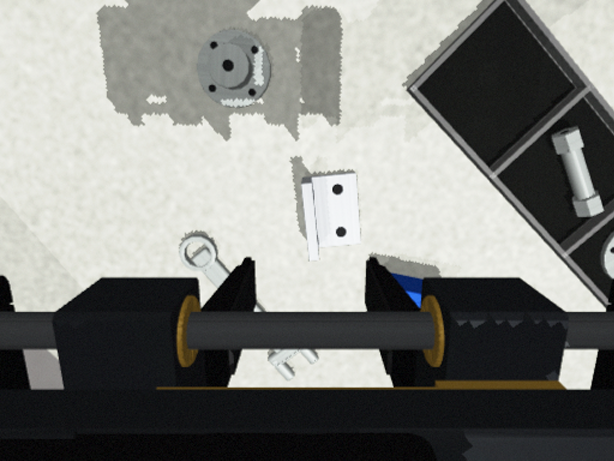

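The wrist view shows the bare bracket at (330,215), with its upright on the left and its base with two holes on the right. The blue decoy at (405,290) and the wrench (250,300) are clear of the jaws. The upright measures 60 x 8 mm at (0.6777, -0.0295), yaw 57.3°.

Emit:
{"api": "step_arm", "payload": {
  "moves": "-0.0045 0.001 0.02 -0.05; -0.0045 0.001 0.05 -0.1; -0.0045 0.001 0.08 -0.1; -0.0045 0.001 0.1 -0.1; -0.0045 0.001 0.1 -0.1",
  "hand": 0.044
}}

```text
t: 8.2
ee_pos: [0.6739, -0.0291, 0.0689]
orientation: [-0.479, 0.878, 0.003, -0.004]
ft_force: [-1.1, 0.2, -0.8]
finger_gap: 0.044
grip_force: 0.0
```

Emit:
{"api": "step_arm", "payload": {
  "moves": "0 0 0 0; 0 0 0 0; 0 0 0 0"
}}

```text
t: 8.45
ee_pos: [0.6799, -0.0304, 0.0779]
orientation: [-0.479, 0.878, -0.001, 0.002]
ft_force: [-0.1, -0.2, 0.7]
finger_gap: 0.0439
grip_force: 0.0
```

Emit:
{"api": "step_arm", "payload": {
  "moves": "0 0 0.015 0; 0 0 0.03 0; 0 0 0.04 0; 0 0 0.04 0; 0 0 0.04 0"
}}

```text
t: 8.87
ee_pos: [0.6769, -0.0302, 0.0327]
orientation: [-0.479, 0.878, 0.001, -0.002]
ft_force: [-0.4, 0.2, 0.1]
finger_gap: 0.0442
grip_force: 0.0
```

Emit:
{"api": "step_arm", "payload": {
  "moves": "0 0 0 0; 0 0 0 0"
}}

```text
t: 9.03
ee_pos: [0.6788, -0.0305, 0.0355]
orientation: [-0.48, 0.878, -0.0, 0.0]
ft_force: [-0.2, -0.3, 0.2]
finger_gap: 0.0441
grip_force: 0.0
```

Emit:
{"api": "step_arm", "payload": {
  "moves": "0 0 0.004 0; 0 0 0.008 0; 0 0 0.008 0; 0 0 0.008 0"
}}

```text
t: 9.37
ee_pos: [0.678, -0.0303, 0.0265]
orientation: [-0.48, 0.878, 0.0, -0.0]
ft_force: [0.5, -0.1, 0.9]
finger_gap: 0.0437
grip_force: 0.0
```

Emit:
{"api": "step_arm", "payload": {
  "moves": "0 0 0 0; 0 0 0 0; 0 0 0 0; 0 0 0 0; 0 0 0 0",
  "hand": 0,
  "newtons": 40
}}

```text
t: 9.78
ee_pos: [0.6784, -0.0304, 0.0271]
orientation: [-0.48, 0.878, -0.0, 0.0]
ft_force: [1.0, 0.2, -0.4]
finger_gap: 0.0158
grip_force: 0.0
```

Emit:
{"api": "step_arm", "payload": {
  "moves": "0 0 0 0; 0 0 0 0; 0 0 0 0; 0 0 0 0; 0 0 0 0"
}}

```text
t: 10.2
ee_pos: [0.6783, -0.0304, 0.027]
orientation: [-0.48, 0.878, -0.0, 0.0]
ft_force: [0.0, -1.2, 0.4]
finger_gap: 0.0081
grip_force: 40.0
```

Emit:
{"api": "step_arm", "payload": {
  "moves": "0 0 -0.015 0; 0 0 -0.04 0; 0 0 -0.06 0; 0 0 -0.07 0; 0 0 -0.07 0"
}}

```text
t: 10.62
ee_pos: [0.6807, -0.0306, 0.1015]
orientation: [-0.48, 0.878, -0.002, 0.003]
ft_force: [0.6, 0.3, -0.5]
finger_gap: 0.0078
grip_force: 40.0
```

Emit:
{"api": "step_arm", "payload": {
  "moves": "0.0187 0.029 0 0.09; 0.0374 0.058 0 0.18; 0.056 0.0866 0 0.27; 0.0747 0.1155 0 0.36; 0.0934 0.1444 0 0.45"
}}

```text
t: 11.03
ee_pos: [0.5037, -0.0307, 0.0954]
orientation: [-0.27, 0.963, 0.001, -0.001]
ft_force: [-0.8, -0.4, 0.2]
finger_gap: 0.0079
grip_force: 40.0
```

Emit:
{"api": "step_arm", "payload": {
  "moves": "0 0 0 0.1; 0 0 0 0.2; 0 0 0 0.3; 0 0 0 0.4; 0 0 0 0.424"
}}

```text
t: 11.45
ee_pos: [0.5053, -0.0308, 0.0959]
orientation: [-0.062, 0.998, 0.0, -0.001]
ft_force: [0.3, -0.4, 0.0]
finger_gap: 0.0078
grip_force: 40.0
```

Emit:
{"api": "step_arm", "payload": {
  "moves": "0 0 0 0; 0 0 0 0; 0 0 0 0"
}}

```text
t: 11.7
ee_pos: [0.5061, -0.0309, 0.0966]
orientation: [-0.064, 0.998, 0.0, -0.0]
ft_force: [-0.5, 0.3, -0.5]
finger_gap: 0.0077
grip_force: 40.0
```

```bash
python3 - <<'E'
from h import *
s,R,t,K=cam("wrist"); st=manip.read_state(); save(s,"w4.png",None,1.2); np.savez("w4.npz",**s)
print(st["ee_pos"],st["orientation"],st["finger_gap"],st["ft_force"])
W=world_map(s,R,t,K); z=W[...,2]; f=s["frame"]
d=((f.max(2)<60)&(abs(z)<0.006)).astype(np.uint8); d=cv2.morphologyEx(d,cv2.MORPH_OPEN,np.ones((5,5)))
n,l,sx,c=cv2.connectedComponentsWithStats(d)
for i in range(1,n):
    if sx[i,4]<300: continue
    r=cv2.minAreaRect(W[l==i][:,:2].astype(np.float32)); print(c[i].round(),sx[i,4],np.round(r[0],4),np.round(r[1],3),round(r[2],1))
m=(z>0.05)&(z<0.12)&(f.min(2)>100)
p=W[m]; print("held z",np.percentile(p[:,2],[2,25,50,75,98]).round(4))
b=p[(p[:,2]<0.09)]; print(len(b),b.mean(0).round(4)); A=np.c_[b[:,:2]-b[:,:2].mean(0),np.ones(len(b))]; print("slope",np.linalg.lstsq(A,b[:,2],rcond=None)[0].round(3))
E
```

```text
[ 0.50620621 -0.03096005  0.09670007] [-6.36280555e-02  9.97973653e-01  4.46697373e-05 -2.37339043e-04] 0.00799574709870277 [ 8.01702606e-03 -1.85951831e-01 -8.78297732e-05]
[261. 168.] 5778 [ 0.4979 -0.0177] [0.075 0.088] 7.4
[397. 189.] 9160 [0.4929 0.0777] [0.088 0.087] 7.3
[484. 194.] 3112 [0.4839 0.1515] [0.089 0.04 ] 7.5
held z [0.075  0.0764 0.077  0.108  0.1094]
3322 [ 0.4857 -0.0085  0.0766]
slope [ 0.003 -0.023  0.077]
```

View pics/w4.png

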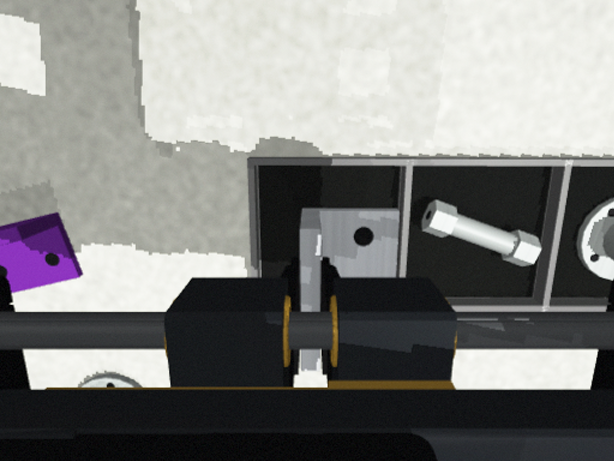

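The bracket is held level (base tilt about 1.3°), with its base at (350,235), squarely over the right pocket. The purple decoy and the column are untouched. I'll lower it with a 2 mm shift.

Emit:
{"api": "step_arm", "payload": {
  "moves": "0 0.002 0.02 0; 0 0.002 0.04 0; 0 0.002 0.055 0; 0 0.002 0.062 0; 0 0.002 0.062 0"
}}

```text
t: 12.17
ee_pos: [0.5045, -0.0287, 0.033]
orientation: [-0.063, 0.998, 0.0, -0.002]
ft_force: [-0.0, 0.8, 0.1]
finger_gap: 0.0074
grip_force: 40.0
```

Emit:
{"api": "step_arm", "payload": {
  "moves": "0 0 0.002 0; 0 0 0.004 0; 0 0 0.005 0; 0 0 0.005 0; 0 0 0.005 0"
}}

```text
t: 12.58
ee_pos: [0.5065, -0.0291, 0.0306]
orientation: [-0.063, 0.998, -0.0, 0.001]
ft_force: [0.3, -0.1, 0.1]
finger_gap: 0.0076
grip_force: 40.0
```

Emit:
{"api": "step_arm", "payload": {
  "moves": "0 0 0.001 0; 0 0 0.002 0; 0 0 0.0033 0; 0 0 0.0033 0; 0 0 0.0033 0"
}}

```text
t: 13.0
ee_pos: [0.5064, -0.0291, 0.027]
orientation: [-0.063, 0.998, -0.0, 0.0]
ft_force: [-0.4, -0.6, 1.5]
finger_gap: 0.0077
grip_force: 40.0
```

Emit:
{"api": "step_arm", "payload": {
  "moves": "0 0 0 0; 0 0 0 0; 0 0 0 0; 0 0 0 0; 0 0 0 0",
  "hand": 0.026
}}

```text
t: 13.42
ee_pos: [0.5059, -0.029, 0.0265]
orientation: [-0.063, 0.998, 0.0, -0.0]
ft_force: [0.3, 0.0, 0.5]
finger_gap: 0.0257
grip_force: 0.0
```

Emit:
{"api": "step_arm", "payload": {
  "moves": "0 0 -0.015 0; 0 0 -0.045 0; 0 0 -0.08 0; 0 0 -0.115 0; 0 0 -0.15 0"
}}

```text
t: 13.83
ee_pos: [0.5056, -0.0289, 0.1779]
orientation: [-0.063, 0.998, 0.0, -0.0]
ft_force: [0.0, 0.3, 0.6]
finger_gap: 0.0262
grip_force: 0.0
```

Emit:
{"api": "step_arm", "payload": {
  "moves": "-0.01 -0.04 0 0; -0.01 -0.08 0 0; -0.01 -0.12 0 0; -0.01 -0.16 0 0; -0.01 -0.19 0 0"
}}

```text
t: 14.25
ee_pos: [0.5399, -0.219, 0.1768]
orientation: [-0.063, 0.998, -0.0, 0.0]
ft_force: [-0.0, 0.5, 0.3]
finger_gap: 0.0262
grip_force: 0.0
```

Emit:
{"api": "step_arm", "payload": {
  "moves": "0 -0.04 0 0; 0 -0.08 0 0; 0 -0.12 0 0; 0 -0.12 0 0; 0 -0.12 0 0"
}}

```text
t: 14.67
ee_pos: [0.5546, -0.337, 0.176]
orientation: [-0.062, 0.998, 0.0, -0.0]
ft_force: [-0.6, 0.5, -0.5]
finger_gap: 0.0258
grip_force: 0.0
```

```bash
python3 - <<'E'
from h import *
s,R,t,K=cam("top"); save(s,"top1.png",(190,140,410,245),3.6); st=manip.read_state(); print(st["ee_pos"],st["t"])
W=world_map(s,R,t,K); z=W[...,2]
m=((z>0.012)&(z<0.1)); m[:140]=0;m[245:]=0;m[:,:110]=0;m[:,410:]=0
n,l,sx,c=cv2.connectedComponentsWithStats(m.astype(np.uint8))
for i in range(1,n):
    if sx[i,4]<20: continue
    p=W[l==i]; print((c[i]*1.5).round(),sx[i,4],p.mean(0).round(3),p[:,2].max().round(3))
E
```

```text
[ 0.55462242 -0.33558795  0.17598358] 14.7167
[357. 267.] 56 [0.647 0.069 0.033] 0.044
[446. 266.] 54 [ 0.653 -0.157  0.025] 0.033
[256. 313.] 68 [0.53  0.315 0.016] 0.023
[190. 319.] 247 [0.508 0.46  0.068] 0.091
[473. 316.] 45 [ 0.526 -0.218  0.035] 0.043
[396. 324.] 40 [ 0.503 -0.031  0.036] 0.043
[354. 330.] 65 [0.491 0.072 0.016] 0.023
[316. 332.] 58 [0.483 0.165 0.024] 0.035
```

View pics/top1.png

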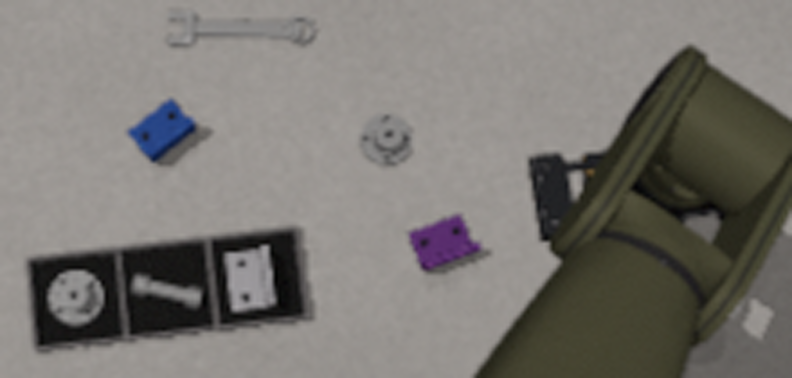

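The tray now holds the cover (75,297), column (167,290) and bracket (249,278), each flat in its own compartment, and the visible bystanders haven't moved. The robot is touching nothing, so I'm handing in.

```bash
python3 -c "
from cell import manip
print(manip.hand_in())"
```

```text
the job is handed in; nothing more can be done
None
```

I handed the job in at about 14.7 s: the tray now holds one cover, one column (already there) and one bracket, each lying flat in its own compartment; in the last picture the arm hid the spare bracket and the beaker, which nothing touched.

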